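# Pin the board stand's swing arm

### The job

Swing the circuit-board arm of the stand fully in, so that its lug sits home in the fork, then take the pin with the broad collar and round knob out of the tool rack and push it down through fork and lug until its collar sits flush on the fork; let go and leave it there. Leave the two other tools in the rack and the rest of the bench where they are.

Things in the scene. Friction and masses are not known exactly. Their poses are not given: they have to be found in the camera images.
- swing (a joint): angle (rad) of the flat steel arm that carries a green circuit board. 0 = fully in at its stop: lug in the fork, holes in line. Grows as it swings out, clockwise seen from above, down the slope towards the stand's low side (starts 0.25 to 0.5; hard stops at 0 and 0.8). Stiff hinge: stays where left, about 5 N at the handle swings it in
- pivot (a point): point on the swing arm's hinge axis, level with the arm's upper face, which lies 12 mm below the fork's top face along the fork's z. The hinge axis is parallel to fork's z; the lug's hole is 130 mm and the handle 200 mm from it
- handle (a point): point in the arm's handle: an upright black post 18 mm thick, 55 mm proud of the arm's upper face, parallel to the fork's z, at the arm's free end, 70 mm beyond the lug's hole. The point is on the post's axis 35 mm above the arm's upper face, 20 mm below the post's top. z runs up the post, y along the arm towards the hinge
- fork: aluminium clevis fork fixed on the stand. Origin: centre of the hole on the top face of the upper leg, where the pin's collar seats. z: the hole's axis, up and out, leaning 32 degrees from vertical towards the stand's low side (roughly the robot); x: up the slope; y: towards the arm's hinge. The lug enters from -x. Nothing reaches above the top face within 55 mm of the hole
- stand: the grey board stand, fixed, base 200 x 240 mm, its bed sloping 32 degrees; origin on the bench. Fork legs are 44 x 40 mm, 10 mm thick, 18 mm apart; the arm's lug is 14 mm thick. The holes of legs and lug are 18.5 mm wide and go right through, with 75 mm free below the fork's top face for the pin
- pin: headed steel pin, 108 mm long, 0.12 to 0.26 kg. Origin on its axis at the underside of its collar, z towards the knob. Collar 34 mm across, 6 mm thick; above it a straight round black knob 24 mm thick (6 to 46 mm above the origin); below it a 16 mm shank reaching 62 mm below the origin, the last 12 mm tapering to a 7 mm nose. Starts upright in the rack, collar on its top
- rack: grey tool block fixed on the bench, 70 x 220 mm, 75 mm high, origin under its centre, three 19 mm holes right through in a row along its y at -75, 0 and +75 mm; the pin and two other tools stand in them in any order
- driver: nut driver standing in the rack by its 16 mm shank: slim tapered black handle 18 mm thick and 56 mm tall; origin at the underside of its 26 mm collar
- tkey: T-handled key standing in the rack by its 16 mm shank: thin stem with a 50 mm black crossbar 44 mm above the rack top; origin at the underside of its collar
- spool: bare metal wire spool, 56 mm across, 38 mm high; origin under its centre
- flux: white bottle, 44 mm across, 90 mm high; origin under its centre
- spray: spray can, 52 mm across, 170 mm high; origin under its centre
- screwdriver: screwdriver lying flat, 170 mm long
- brush: brush lying flat, 160 mm long
- cup: dark steel cup, 70 mm across, 75 mm high; origin under its centre
There are look-alikes about, which are no part of the job. What is shaped like the pin but green or turquoise is not meant.

How it is judged:
By the outcome, as a careful person would: the job done as asked, in the order asked, and still so for the second after the job is handed in, with the robot touching nothing.
It also fails if it takes over 64 s, if anything falls off the work surface, if the arm or the gripper's body presses on something with over 40 N, if the wrist force passes 120 N, or if a joint passes its speed limit or range.

### The arm

A 7-joint arm with a two-finger parallel gripper is mounted at the origin on the work surface. World frame = base frame: x ahead of the robot, y to its left, z up, the work surface at z = 0. Lengths are in m, angles in rad, forces in N, time in s.
With the tool pointing down it reaches from about 0.4 to 0.875 m from the base axis. Payload 19.3 kg.
Tool frame: the origin (TCP) lies at the very end of the fingers, on their centre line; the grasp point (between the pads) lies 19 mm behind it; z points along the fingers, y is the line along which they close (so a half turn about z gives the same grasp; the last joint's range is limited). The gripper opens to 85 mm and grips with 20 to 120 N. Pads are 22 mm wide; open, the fingers measure 114 mm over their backs; the gripper's body (76 mm by 85 mm) begins 54 mm behind the grasp point. The pads swing forward as they close: fully open they stand 13 mm farther back than shut.
Start: joints at [1.159, 0.521, -0.036, 1.599, 0.021, 1.021, -0.113], TCP at [0.209, -0.589, 0.191] pointing down, gripper open.
Joint ranges: [-2.91, 2.91], [-0.3, 2.13], [-1.5, 1.42], [0.17, 2.43], [-1.26, 4.41], [0.16, 1.93], [-2.52, 2.52]. Speed limits (rad/s): [1.89, 1.89, 2.39, 2.39, 3.01, 3.01, 3.01].

### API

Orientations are given as [roll, pitch, yaw] about the fixed x, y, z axes, in that order (R = Rz(yaw) Ry(pitch) Rx(roll)).
In Python, from workcell import bot gives the robot as it stands.
- The arm moves only by the shell command python3 -m crank 'ROWS' [FORCE]. ROWS is a JSON object of lists of equal length, an entry for each row: "travel": the shift along the world's x, y, z in cm, a list of three; "turn": the turn, a rotation vector about the world's x, y, z in degrees, a list of three; "gripper": the closure, from 0 (fully open) to 1 (shut). A call has exactly 5 rows; each row is the pose to reach, as a shift and turn from the pose commanded when the call began; what a row does not reach only later rows make up. A row lasts 1/10 s, in which the tool goes at most 50 mm and 8.59 degrees, less where a joint would pass 70% of its speed; a pose out of reach is approached as far as the arm can. A call with a gripper value outside its range is refused whole. The fingers move at their own pace and stop on an object; FORCE is the grip in N (left out, the last holds). Time passes only in rows, so rows that repeat a pose let the fingers close, or fill a call up. It gives the time, the measured TCP pose, the force, the opening and the grip force at its end, in the units of the state.
- bot.observe(): the state, without advancing time (a new reading comes with each control period).
- bot.grab_frame(name): name is "scene" or "side" or "wrist"; returns a dict with "pixels" (480x640x3 uint8, red, green, blue), "fx", "fy", "cx", "cy" (pixels), "extrinsics" (4x4, takes a point from world to camera coordinates). Camera axes: x right, y down, z forward; pixel columns grow to the right and rows downward; lengths in m; the calibration is good to about 2 mm. The wrist camera is an equidistant fisheye: a pixel r from the principal point sees the ray r / f radians off the axis. A picture is of the moment at which its call begins. There is no depth.
- bot.job_done(): hands the job in; it is judged then, once.
The state is a dict: "clock": time; "qpos": joint angles; "qd": joint speeds; "joint_efforts": joint torques, N m; "position": TCP position; "tool_rot": TCP orientation; "force": force on the tool from outside, world axes, zero at the start; "moment": the same for the moment, N m; "grip_width": finger opening in m; "finger_force": force on a finger pad.
Only numpy, scipy, OpenCV 4.12 (cv2) and the standard library are available. Lean on these libraries where they do the work, as an engineer would, in place of code of your own. Each camera call takes 0.05 s, during which the arm holds its last target. There are 200 camera calls.

## Working session

There is one attempt and no reset: what is moved stays moved. The work goes in short steps, Python scripts to look and compute and a shell command to move; the robot and the scene stay as the last step left them, time stands still between calls to the robot, and variables do not carry over. Pictures are saved under pics/ and viewed, at most 10 in all, crops included, and the job is handed in when it is done.

```bash
ls; mkdir -p pics
python3 - <<'E'
from workcell import bot
import cv2,numpy as np,pickle
for n in("scene","side","wrist"):
    f=bot.grab_frame(n);pickle.dump(f,open(f"pics/{n}0.pkl","wb"))
    cv2.imwrite(f"pics/{n}0.png",f["pixels"][:,:,::-1])
    print(n,f["fx"],f["fy"],f["cx"],f["cy"],np.round(f["extrinsics"],3).tolist())
s=bot.observe();print(s["position"],s["tool_rot"],s["force"],s["clock"],s["grip_width"])
E
```

```text
pics
scene 451.04911765986765 451.04911765986765 326.0359698853398 236.15515527050658 [[-0.834, 0.551, -0.02, 0.508], [0.352, 0.503, -0.789, -0.108], [-0.425, -0.666, -0.614, 1.721], [0.0, 0.0, 0.0, 1.0]]
side 526.4566731651129 526.4566731651129 322.64634648571035 242.1813607860146 [[0.999, -0.052, -0.013, -0.558], [-0.044, -0.653, -0.756, 0.127], [0.031, 0.756, -0.654, 1.608], [0.0, 0.0, 0.0, 1.0]]
wrist 371.64829954431775 371.64829954431775 314.72965794776513 232.62337200987386 [[0.335, -0.942, -0.002, -0.624], [-0.891, -0.318, 0.325, -0.042], [-0.307, -0.108, -0.946, 0.382], [0.0, 0.0, 0.0, 1.0]]
[ 0.20935576 -0.58859497  0.19088448] [-3.14075337e+00  3.87436163e-05  3.41764162e-01] [-1.03213725  0.80495307 -0.09204959] 0.15 0.08556621321044161
```

View pics/scene0.png

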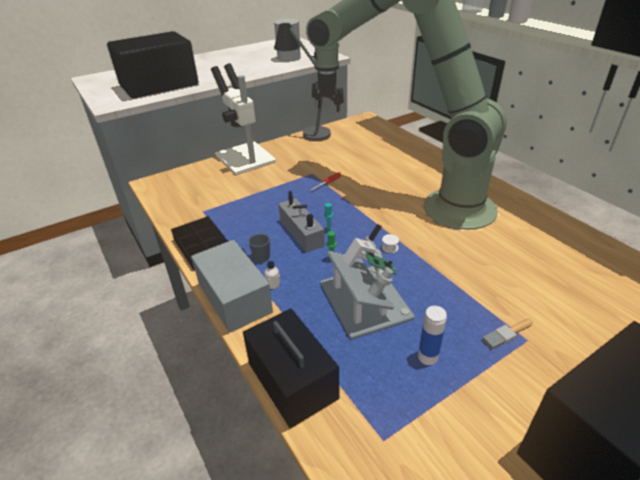

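View pics/side0.png

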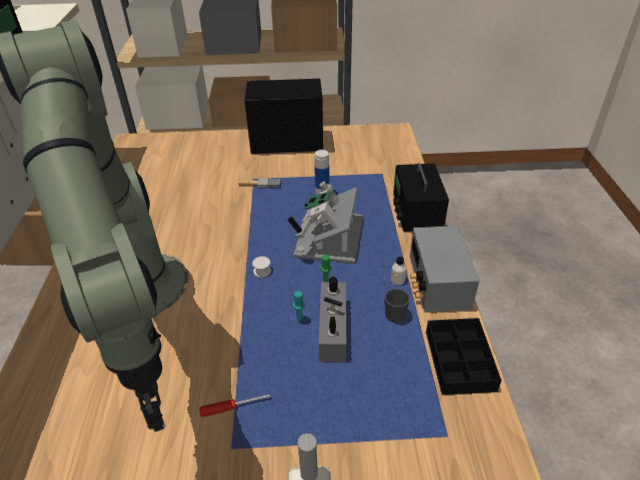

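The side view shows the rack at about (333,320), with the pin's knob probably the black one at (333,285), and the stand at (330,225) with the black handle post at (295,225). I'll enlarge both views.

Run:
```python
import cv2,numpy as np,pickle
def crop(n,boxes,k,out):
    im=pickle.load(open(f"pics/{n}0.pkl","rb"))["pixels"][:,:,::-1]
    L=[]
    for (x,y,w,h) in boxes:
        c=cv2.resize(im[y:y+h,x:x+w],None,fx=k,fy=k,interpolation=cv2.INTER_CUBIC)
        for i in range(0,w,10):
            cv2.line(c,(i*k,0),(i*k,6 if i%20 else 12),(0,0,255),1)
            if i%20==0: cv2.putText(c,str(x+i),(i*k+2,22),0,.4,(0,255,255),1)
        for i in range(0,h,10):
            cv2.line(c,(0,i*k),(6,i*k),(0,0,255),1)
            if i%20==0: cv2.putText(c,str(y+i),(8,i*k+4),0,.4,(0,255,255),1)
        L.append(c)
    cv2.imwrite(out,np.hstack(L))
crop("side",[(285,170,80,95),(310,270,50,95)],6,"pics/sidec.png")
crop("scene",[(316,215,100,118)],5,"pics/scenec.png")
crop("scene",[(274,180,80,75)],8,"pics/scened.png")
```

```text
(no output)
```

View pics/sidec.png

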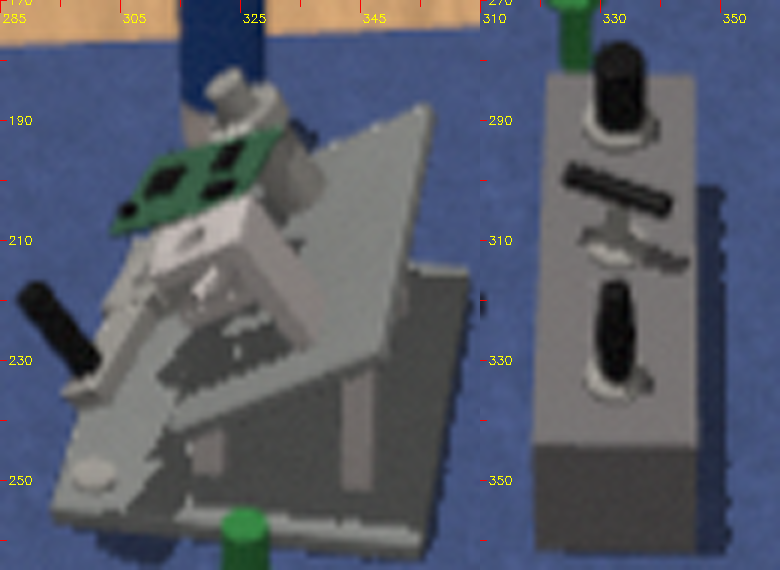

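View pics/scenec.png

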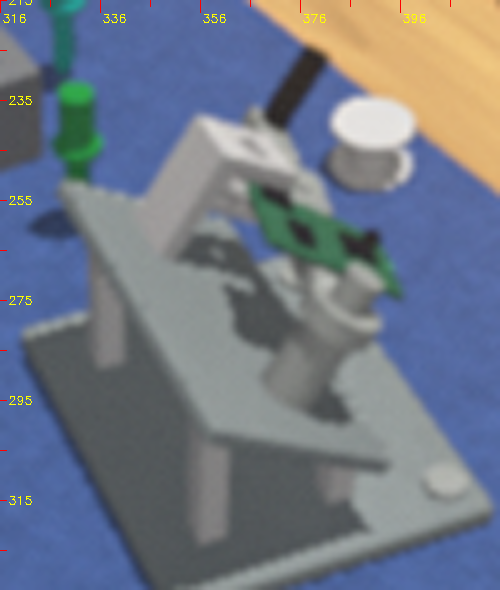

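View pics/scened.png

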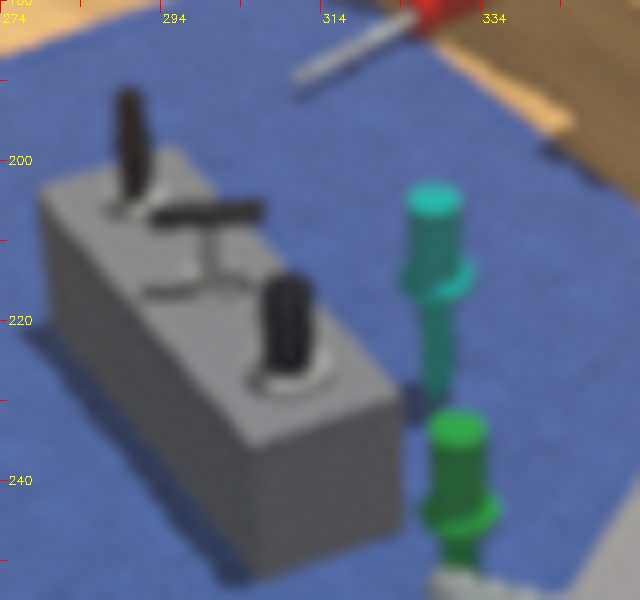

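The crops show the fork hole at side (317,209) and scene (367,244). The pin (broad collar, round knob) is at the +y end of the rack: knob top at side (333,278) and scene (310,216). Next I'll fit the geometry.

```bash
cat > lib.py <<'E'
import numpy as np,pickle
from scipy.spatial.transform import Rotation as R
F={n:pickle.load(open(f"pics/{n}0.pkl","rb")) for n in("scene","side")}
def proj(n,p):
    f=F[n];c=(f["extrinsics"]@np.r_[p,1])[:3]
    return np.array([f["fx"]*c[0]/c[2]+f["cx"],f["fy"]*c[1]/c[2]+f["cy"]])
def fork(yaw): # columns x,y,z of fork in world
    return (R.from_euler('z',yaw)*R.from_euler('y',-32,degrees=True)).as_matrix()
E
python3 - <<'E'
from lib import *
from scipy.optimize import least_squares
px=lambda x,y,k,x0,y0:np.array([(x+.5)/k-.5+x0,(y+.5)/k-.5+y0])
s=lambda x,y:px(x,y,6,285,170); s2=lambda x,y:px(x-480,y,6,310,270)
c=lambda x,y:px(x,y,5,316,215); d=lambda x,y:px(x,y,8,274,180)
obs={"side":[s(192,237),s(37,290),s(92,367),s(228,80)],"scene":[c(258,147),c(317,57),c(272,120),c(366,272)]}
def pts(p):
    M=fork(p[3]);o=p[:3];th=p[4]
    D=np.array([-np.sin(th),-np.cos(th),0])
    piv=np.array([0,.13,-.012])
    loc=[[0,0,0],piv+.2*D+[0,0,.055],piv+.2*D,piv+[0,0,p[5]]]
    return [o+M@np.array(l) for l in loc]
def res(p):
    P=pts(p);return np.concatenate([proj(n,P[i])-obs[n][i] for n in obs for i in range(4)])
r=least_squares(res,[.6,.0,.15,0,.35,.02],loss='soft_l1',x_scale=[.1,.1,.1,.3,.3,.05])
print("fork",r.x[:3].round(4),"yaw",r.x[3],"th",r.x[4],"h",r.x[5]);print(res(r.x).reshape(2,4,2).round(1).tolist())
P=pts(r.x)
print([p.round(4).tolist() for p in P])
M=fork(r.x[3]);print(M.round(3))
pin={"side":[s2(620,50),s2(620,122)],"scene":[d(288,283),d(290,375)]}
def rp(q,zs=(.121,.078)): return np.concatenate([proj(n,[q[0],q[1],zs[i]])-pin[n][i] for n in pin for i in (0,1)])
q=least_squares(rp,[.6,-.2]);print("pin",q.x,q.fun.round(1))
cor={"side":[s2(547,75),s2(692,75),s2(697,445),s2(533,443)]}
def rr(q):
    Rz=R.from_euler('z',q[2]).as_matrix()
    return np.concatenate([proj("side",Rz@[a,b,0]+[q[0],q[1],.075])-cor["side"][i] for i,(a,b) in enumerate([(-.035,.11),(.035,.11),(.035,-.11),(-.035,-.11)])])
q=least_squares(rr,[.6,-.3,0]);print("rack",q.x,q.fun.round(1)); Rz=R.from_euler('z',q.x[2]).as_matrix();print("pinhole",Rz@[0,.075,0]+np.r_[q.x[:2],.075])
E
```

```text
fork [0.5484 0.128  0.1587] yaw -0.23850373109386663 th 0.2731084585790213 h 0.024162587782415253
[[[-0.1, 0.3], [-0.9, -0.4], [0.1, -0.2], [-0.4, -0.2]], [[-0.6, 0.3], [0.1, -1.0], [-0.4, 0.7], [-0.1, 0.3]]]
[[0.5484, 0.128, 0.1587], [0.4671, 0.0834, 0.1665], [0.4954, 0.0765, 0.1199], [0.5729, 0.2559, 0.169]]
[[ 0.824  0.236 -0.515]
 [-0.2    0.972  0.125]
 [ 0.53   0.     0.848]]
pin [ 0.58115141 -0.13691353] [-0.1  0.5 -0.  -0.6 -0.2  0.5  0.1 -0.6]
rack [ 0.57485729 -0.21440238 -0.07562853] [-0.2 -0.3  0.2 -0.1  0.2  0.1 -0.2  0.2]
pinhole [ 0.58052402 -0.13961677  0.075     ]
```

```bash
cat >> lib.py <<'E'
O=np.array([.5484,.1280,.1587]);M=fork(-.2385)
RT=np.c_[np.cross(M[:,0],-M[:,2]),M[:,0],-M[:,2]]   # tilted tool: z=-fork z, y=fork x
def rd(yaw): # tool down, y_t heading yaw
    y=np.array([np.cos(yaw),np.sin(yaw),0]);z=np.array([0,0,-1.]);return np.c_[np.cross(y,z),y,z]
def delta(p,Rt):
    from workcell import bot
    s=bot.observe();Rc=R.from_euler('xyz',s["tool_rot"])
    dp=np.array(p)-s["position"]
    print("t",round(s["clock"],2),"travel cm",(dp*100).round(2).tolist(),"turn",np.degrees((R.from_matrix(Rt)*Rc.inv()).as_rotvec()).round(2).tolist())
    print(" forkpos mm",((s["position"]-O)@M*1000).round(1).tolist(),"F_fork",(np.array(s["force"])@M).round(1).tolist(),"w",round(s["grip_width"],4),"q",np.round(s["qpos"],2).tolist())
fk=lambda x,y,z:O+M@np.array([x,y,z])/1000
E
python3 -c "
from lib import *
print(fk(-97.5,-66,3),fk(-97.5,-66,90))
delta(fk(-97.5,-66,90),RT)"
```

```text
[0.45091888 0.08377768 0.10957702] [0.40612092 0.09466929 0.1833572 ]
t 0.15 travel cm [19.68, 68.33, -0.75] turn [-22.34, -24.78, 55.22]
 forkpos mm [-118.8, -776.4, 112.2] F_fork [-1.1, 0.5, 0.6] w 0.0856 q [1.16, 0.52, -0.04, 1.6, 0.02, 1.02, -0.11]
```

```bash
python3 -m crank '{"travel":[[3,4,2.5],[7,8,5],[11,13,8],[14,17,10],[14,20,10]],"turn":[[0,0,0],[0,0,0],[0,0,0],[0,0,0],[0,0,0]],"gripper":[1,1,1,1,1]}' 40
python3 -m crank '{"travel":[[2,5,0],[4,10,0],[6,15,0],[7,20,0],[7,24,0]],"turn":[[-2,-2,5],[-4,-5,10],[-6,-7,15],[-8,-9,20],[-10,-11,25]],"gripper":[1,1,1,1,1]}'
python3 -m crank '{"travel":[[0,5,0],[0,10,0],[0,15,0],[-1,20,0],[-1,24,0]],"turn":[[-2.5,-3,6],[-5,-6,12],[-8,-9,18],[-10,-11,24],[-12,-13,29]],"gripper":[1,1,1,1,1]}'
python3 -c "
from lib import *
delta(fk(-97.5,-66,90),RT)"
```

```text
clock: 0.65
position: [0.3452, -0.4031, 0.2881]
tool_rot: [3.141, -0.001, 0.342]
force: [0.1, 0.0, -0.2]
grip_width: 0.0123
finger_force: 0.0
clock: 1.15
position: [0.4139, -0.1642, 0.2871]
tool_rot: [2.891, -0.069, 0.794]
force: [2.0, 0.7, 0.7]
grip_width: -0.0
finger_force: 0.0
clock: 1.65
position: [0.402, 0.0758, 0.2873]
tool_rot: [2.592, 0.002, 1.315]
force: [2.0, -1.7, 0.3]
grip_width: 0.0002
finger_force: 0.0
t 1.65 travel cm [0.41, 1.88, -10.39] turn [-0.03, -0.52, 0.97]
 forkpos mm [-42.0, -85.3, 177.9] F_fork [2.2, -1.1, -1.0] w 0.0002 q [0.35, -0.22, -0.89, 2.34, 0.4, 0.6, -1.11]
```

```bash
python3 -m crank '{"travel":[[0.1,0.4,-2.5],[0.2,0.8,-5],[0.3,1.2,-8],[0.4,1.9,-10.4],[0.4,1.9,-10.4]],"turn":[[0,-0.5,1],[0,-0.5,1],[0,-0.5,1],[0,-0.5,1],[0,-0.5,1]],"gripper":[1,1,1,1,1]}'
python3 -c "
from lib import *
delta(fk(-97.5,-66,3),RT)"
```

```text
clock: 2.15
position: [0.4133, 0.0929, 0.1925]
tool_rot: [2.604, 0.018, 1.321]
force: [-0.4, -1.8, -0.2]
grip_width: 0.0
finger_force: 0.0
t 2.15 travel cm [3.77, -0.91, -8.3] turn [0.71, -1.42, 0.68]
 forkpos mm [-86.4, -66.0, 93.9] F_fork [-0.1, -1.8, -0.2] w 0.0 q [0.58, 0.25, -1.47, 2.43, 1.15, 0.82, -1.99]
```

```bash
python3 -m crank '{"travel":[[0.2,-0.1,-0.8],[0.6,-0.3,-1.7],[1,-0.4,-2.6],[1.4,-0.5,-3.4],[1.4,-0.5,-3.4]],"turn":[[0.7,-1.4,0.7],[0.7,-1.4,0.7],[0.7,-1.4,0.7],[0.7,-1.4,0.7],[0.7,-1.4,0.7]],"gripper":[1,1,1,1,1]}'
python3 -c "
from lib import *
delta(fk(-97.5,-66,3),RT)"
```

```text
clock: 2.65
position: [0.4376, 0.0951, 0.1645]
tool_rot: [2.599, 0.008, 1.331]
force: [0.2, -0.8, -0.3]
grip_width: -0.0
finger_force: 0.0
t 2.65 travel cm [1.33, -1.14, -5.49] turn [0.21, -1.02, 0.08]
 forkpos mm [-81.7, -58.1, 57.9] F_fork [0.2, -0.7, -0.5] w -0.0 q [0.52, 0.48, -1.49, 2.43, 1.34, 1.01, -2.14]
```

```bash
cat >> lib.py <<'E'
H=-.2385; RV=rd(H)
def uw(u,y,w): # mm: horizontal along fork-x heading, fork y, vertical
    return O+np.array([np.cos(H),np.sin(H),0])*u/1e3+M[:,1]*y/1e3+np.array([0,0,w/1e3])
E
python3 -m crank '{"travel":[[-2,0.5,3],[-3,0.5,6],[-3,0,9],[-2,0,11],[-1,0,11]],"turn":[[0,0,0],[0,0,0],[0,0,0],[1,7,0],[2,15,0]],"gripper":[1,1,1,1,1]}' >/dev/null
python3 -c "
from lib import *
print(uw(-110,-66,-17));delta(uw(-110,-66,60),RV)"
```

```text
[0.42592153 0.08985522 0.1417    ]
t 3.15 travel cm [1.49, 0.65, -2.54] turn [9.06, 20.82, 0.19]
 forkpos mm [-59.0, -75.9, 137.6] F_fork [-1.1, -0.3, -0.9] w -0.0001 q [0.81, 0.05, -1.44, 2.24, 0.58, 0.77, -1.27]
```

```bash
python3 -m crank '{"travel":[[0.5,0,0],[1,0,0],[1.5,0.6,-1],[1.5,0.6,-2],[1.5,0.6,-2.5]],"turn":[[3,7,0],[6,14,0],[9,20.8,0.2],[9,20.8,0.2],[9,20.8,0.2]],"gripper":[1,1,1,1,1]}' >/dev/null
python3 -c "
from lib import *
delta(uw(-110,-66,-17),RV)"
```

```text
t 3.65 travel cm [-0.15, -0.04, -7.57] turn [-0.31, -0.13, 0.17]
 forkpos mm [-61.1, -65.2, 107.4] F_fork [0.1, -0.2, -0.0] w 0.0003 q [0.7, 0.45, -1.33, 1.99, 0.5, 1.09, -1.1]
```

```bash
python3 -m crank '{"travel":[[0,0,-2],[0,0,-4],[0,0,-6],[-0.1,0,-7.6],[-0.1,0,-7.6]],"turn":[[0,0,0],[0,0,0],[0,0,0],[0,0,0],[0,0,0]],"gripper":[1,1,1,1,1]}' >/dev/null
python3 - <<'E'
from lib import *
delta(uw(-45,-68,12),RV)
from workcell import bot
import cv2
f=bot.grab_frame("scene");g=bot.grab_frame("side")
a=cv2.resize(f["pixels"][195:315,310:430,::-1],None,fx=3.3,fy=3.3,interpolation=2)
b=cv2.resize(g["pixels"][150:270,260:380,::-1],None,fx=3.3,fy=3.3,interpolation=2)
cv2.imwrite("pics/p1.png",np.hstack([a,b]))
E
```

```text
t 4.15 travel cm [6.31, -1.7, 2.86] turn [-0.1, -0.02, 0.08]
 forkpos mm [-102.3, -66.4, 44.4] F_fork [-0.3, 0.2, 0.6] w -0.0 q [0.58, 0.54, -1.21, 2.09, 0.64, 0.95, -1.22]
```

View pics/p1.png

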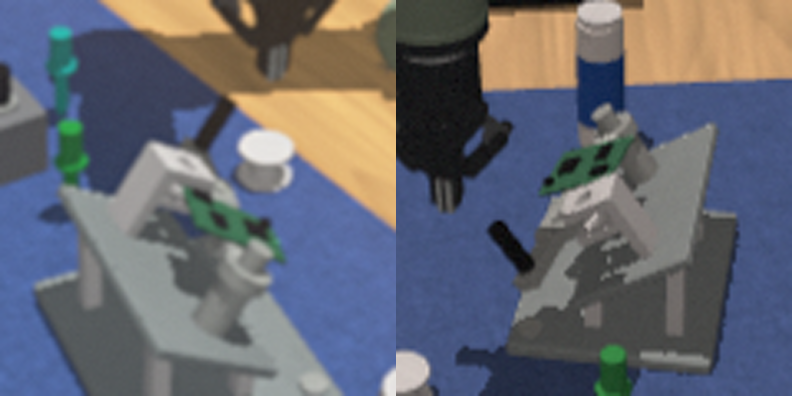

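The fingers are at side (275,213), next to the post top at (291,219). I'll check this against the projected TCP.

Run:
```python
from lib import *
from workcell import bot
p=bot.observe()["position"];print(p,proj("side",p),proj("scene",p),proj("side",[.4671,.0834,.1665]),proj("scene",[.4671,.0834,.1665]))
```

```text
[0.42657972 0.08996634 0.14348079] [276.93738679 222.72157572] [390.30991786 227.60572493] [289.91489601 217.50834999] [379.05435844 225.0476727 ]
```

Run:
```python
from lib import *
from workcell import bot
import cv2
p=bot.observe()["position"];print(p,bot.observe()["grip_width"],proj("side",[.2094,-.5886,.1909]),proj("scene",[.2094,-.5886,.1909]))
a=[]
for n,im,q in (("side",F["side"]["pixels"],[.2094,-.5886,.1909]),("side",bot.grab_frame("side")["pixels"],p),("scene",bot.grab_frame("scene")["pixels"],p)):
    u=proj(n,q);x,y=np.round(u).astype(int);x0=x-28;y0=y-50
    c=cv2.resize(im[y0:y0+80,x0:x0+56,::-1],None,fx=4.7,fy=4.7,interpolation=2)
    t=tuple(((u-[x0,y0]+.5)*4.7).astype(int).tolist());cv2.drawMarker(c,t,(0,0,255),0,14,1);a.append(c)
cv2.imwrite("pics/p2.png",np.hstack(a))
```

```text
[0.42657972 0.08996634 0.14348079] -0.0002951241774130677 [161.2045843  422.43667797] [327.15444058 122.18122788]
```

View pics/p2.png

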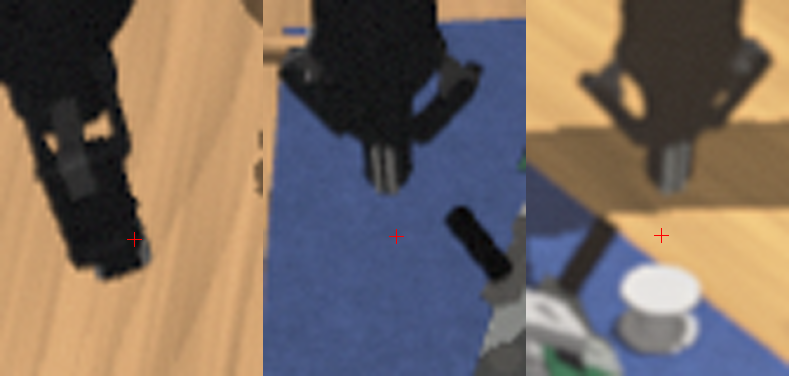

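The marker sits about 10 px below the visible fingertips in both views, so I'll compare with the wrist camera.

Run:
```python
from lib import *
from workcell import bot
import cv2
s=bot.observe()
w=bot.grab_frame("wrist");w0=pickle.load(open("pics/wrist0.pkl","rb"))
def rel(f,p,rot):
    E=f["extrinsics"];C=-E[:3,:3].T@E[:3,3];Rt=R.from_euler('xyz',rot).as_matrix();return (Rt.T@(C-p)).round(4),(E[:3,:3]@Rt).round(3).tolist()
print(rel(w0,[.20936,-.58859,.19088],[-3.14075,0,.34176]));print(rel(w,s["position"],s["tool_rot"]),s["tool_rot"])
for n in("side","scene"):print(n,np.abs(bot.grab_frame(n)["extrinsics"]-F[n]["extrinsics"]).max())
def fish(f,p):
    c=(f["extrinsics"]@np.r_[p,1])[:3];th=np.arctan2(np.hypot(c[0],c[1]),c[2]);a=np.arctan2(c[1],c[0]);return f["cx"]+f["fx"]*th*np.cos(a),f["cy"]+f["fx"]*th*np.sin(a)
im=w["pixels"][:,:,::-1].copy()
Rt=R.from_euler('xyz',s["tool_rot"]).as_matrix()
for d in (0,.019,.038):
    u=fish(w,s["position"]-Rt[:,2]*d);print(u);cv2.drawMarker(im,tuple(int(v) for v in u),(0,0,255),0,12,1)
cv2.imwrite("pics/p3.png",im)
```

```text
(array([ 0.0849, -0.0004, -0.1825]), [[0.0, 1.0, 0.001], [-0.946, 0.0, -0.325], [-0.325, -0.001, 0.946]])
(array([ 0.0848,  0.0005, -0.1826]), [[0.0, 1.0, -0.0], [-0.946, 0.0, -0.325], [-0.325, 0.0, 0.946]]) [ 3.14148255e+00 -2.99409972e-03  1.32938867e+00]
side 0.0
scene 0.0
(np.float64(313.7919207007226), np.float64(271.23158534159523))
(np.float64(313.70895429384046), np.float64(287.3796189716327))
(np.float64(313.6105345833642), np.float64(306.77579997058814))
```

View pics/p3.png

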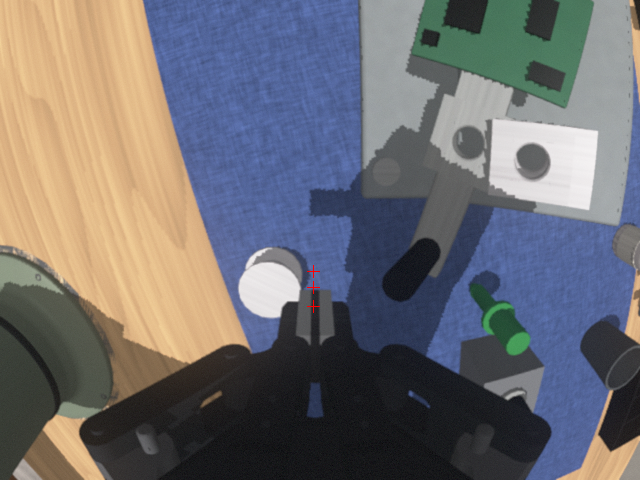

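The wrist view shows the finger ends at (314,290), the post top at (425,250), the fork hole at (532,160) and the lug hole at (469,142). I'll compare these with predictions from the fitted model.

```bash
cat >> lib.py <<'E'
def fish(f,p):
    c=(f["extrinsics"]@np.r_[p,1])[:3];th=np.arctan2(np.hypot(c[0],c[1]),c[2]);a=np.arctan2(c[1],c[0]);return np.array([f["cx"]+f["fx"]*th*np.cos(a),f["cy"]+f["fx"]*th*np.sin(a)])
E
python3 - <<'E'
from lib import *
from workcell import bot
from scipy.optimize import least_squares
w=bot.grab_frame("wrist");pickle.dump(w,open("pics/w3.pkl","wb"))
def loc(th,r,z): return fk(-r*np.sin(th),130-r*np.cos(th),z)
P=[fk(0,0,0),loc(.273,130,-12),loc(.273,200,43),fk(0,130,12)]
obs=[(532,160),(469,142),(427,250)]
for p,o in zip(P,obs):print(fish(w,p).round(1),o)
pinp=[.581,-.138,.121];print("pin",fish(w,pinp))
# shift of camera (world) that explains it
def res(v):
    q=v[:3]; 
    return np.concatenate([fish(w,p+q)-o for p,o in zip([fk(0,0,0),loc(v[3],130,-12),loc(v[3],200,43)],obs)])
r=least_squares(res,[0,0,0,.27],x_scale=[.01,.01,.01,.1]);print(r.x,r.fun.round(1))
E
```

```text
[529.3 159.8] (532, 160)
[468.3 141.3] (469, 142)
[396.9 284.5] (427, 250)
pin [527.73311956 429.4851411 ]
[ 0.03250041 -0.01405022 -0.05391966  0.30722339] [-2.7 -0.1  7.9  1.1 -4.4 -1.1]
```

Fork, lug and post agree with the model, so the arm pose is right. What's left is where the fingertips sit relative to the TCP, and the opening picture can show that.

Run:
```python
from lib import *
import cv2
p=np.array([.20936,-.58859,.19088]);Rt=R.from_euler('xyz',[-3.14075,0,.34176]).as_matrix()
w0=pickle.load(open("pics/wrist0.pkl","rb"));w3=pickle.load(open("pics/w3.pkl","rb"))
from workcell import bot
s=bot.observe();R3=R.from_euler('xyz',s["tool_rot"]).as_matrix()
A=w0["pixels"][:,:,::-1].copy();B=w3["pixels"][:,:,::-1].copy()
for d,c in((0,(0,0,255)),(.013,(0,255,255)),(.038,(255,0,255)),(.051,(255,255,0))):
  for x in(-.011,.011):
    for y in(-.0425,.0425):
        u=fish(w0,p+Rt@[x,y,-d]);cv2.circle(A,tuple(int(v) for v in u),3,c,-1)
    u=fish(w3,s["position"]+R3@[x,0,-d]);cv2.circle(B,tuple(int(v) for v in u),3,c,-1)
S=F["side"]["pixels"][380:440,120:200,::-1]
S=cv2.resize(S,None,fx=5,fy=5,interpolation=2)
for d,c in((0,(0,0,255)),(.013,(0,255,255)),(.051,(255,255,0))):
  for y in(-.0425,.0425):
    u=proj("side",p+Rt@[0,y,-d])-[120,380];cv2.circle(S,tuple(int(v*5) for v in u),4,c,-1)
top=np.hstack([A[200:480,120:520],B[200:480,120:520]])
bot_=np.zeros((300,800,3),np.uint8);bot_[:,:400]=S
cv2.imwrite("pics/p4.png",np.vstack([top,bot_]))
```

```text
(no output)
```

View pics/p4.png

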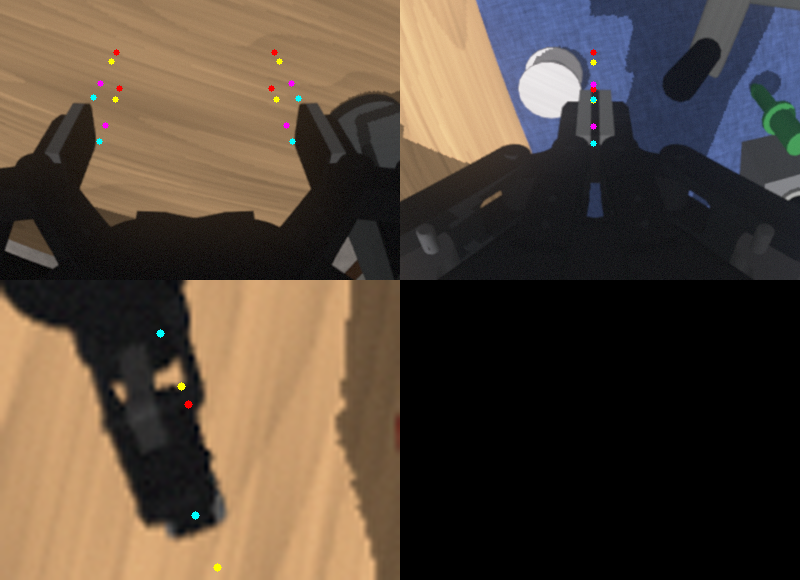

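The images agree: the fingertips end about 38 mm behind the reported TCP when shut, and about 51 mm when open. I'll go lower to push the post, which is safe whichever is true.

```bash
python3 -m crank '{"travel":[[0,0,-1],[0,0,-2],[0,0,-3],[0,0,-3.8],[0,0,-3.8]],"turn":[[0,0,0],[0,0,0],[0,0,0],[0,0,0],[0,0,0]],"gripper":[1,1,1,1,1]}' >/dev/null
python3 -c "
from lib import *
delta(uw(-60,-66,-31),RV)"
```

```text
t 5.05 travel cm [4.87, -1.17, 2.47] turn [-0.2, -0.2, 0.14]
 forkpos mm [-122.8, -66.1, 11.1] F_fork [-0.4, 0.1, 0.8] w -0.0004 q [0.52, 0.6, -1.14, 2.12, 0.72, 0.88, -1.29]
```

```bash
python3 -m crank '{"travel":[[1,-0.2,0.5],[2,-0.5,1],[3,-0.7,1.5],[4,-1,2],[4.9,-1.2,2.5]],"turn":[[0,0,0],[0,0,0],[0,0,0],[0,0,0],[0,0,0]],"gripper":[1,1,1,1,1]}' | grep force
python3 -c "
from lib import *
delta(uw(-45,-68,-23),RV)"
```

```text
force: [-49.6, -27.4, 45.4]
finger_force: 30.3
t 5.55 travel cm [1.74, -0.11, 0.65] turn [0.28, -0.67, 0.28]
 forkpos mm [-68.3, -71.0, 7.9] F_fork [-11.3, -38.4, 60.6] w 0.0001 q [0.55, 0.63, -1.14, 1.99, 0.69, 1.0, -1.18]
```

Run:
```python
from lib import *
from workcell import bot
s=bot.observe();Fv=np.array(s["force"]);m=np.array(s["moment"]);Rt=R.from_euler('xyz',s["tool_rot"]).as_matrix()
print(Fv,m,"tool F",Rt.T@Fv,"tool m",Rt.T@m, s["position"])
p0=np.cross(Fv,m)/(Fv@Fv);f=Fv/np.linalg.norm(Fv)
for t in(-.1,-.05,0,.05,.1,.15):
    p=p0+t*f;print(t,"tool mm",(Rt.T@p*1e3).round(),"uwfork",((s["position"]+p-O)@M*1e3).round())
```

```text
[-49.60034214 -27.44602609  45.36352398] [-6.00730009 10.40357244 -0.2950019 ] tool F [-38.93318827 -41.9830801  -44.64252942] tool m [ 8.65148511 -8.33439019  0.31423799] [0.47125907 0.07364833 0.12916346]
-0.1 tool mm [-19. -13. 192.] uwfork [-183.  -92. -147.]
-0.05 tool mm [-46. -42. 161.] uwfork [-191. -118. -105.]
0 tool mm [-73. -71. 130.] uwfork [-198. -145.  -63.]
0.05 tool mm [-100. -100.  100.] uwfork [-206. -171.  -21.]
0.1 tool mm [-127. -129.   69.] uwfork [-214. -198.   20.]
0.15 tool mm [-154. -158.   38.] uwfork [-222. -224.   62.]
```

Run:
```python
from lib import *
from workcell import bot
import cv2
s=bot.observe()
w=bot.grab_frame("wrist")["pixels"][:,:,::-1];g=bot.grab_frame("side")["pixels"][:,:,::-1];f=bot.grab_frame("scene")["pixels"][:,:,::-1]
W=cv2.resize(w[90:390,170:570],(500,375));
S=cv2.resize(g[180:245,265:331],(300,295),interpolation=2);C=cv2.resize(f[195:260,345:411],(300,295),interpolation=2)
out=np.zeros((590,800,3),np.uint8);out[:375,:500]=W;out[:295,500:]=S;out[295:,500:]=C
W2=cv2.resize(w[230:330,250:430],(387,215),interpolation=2);out[375:,:387]=W2
cv2.imwrite("pics/p5.png",out)
```

```text
(no output)
```

View pics/p5.png

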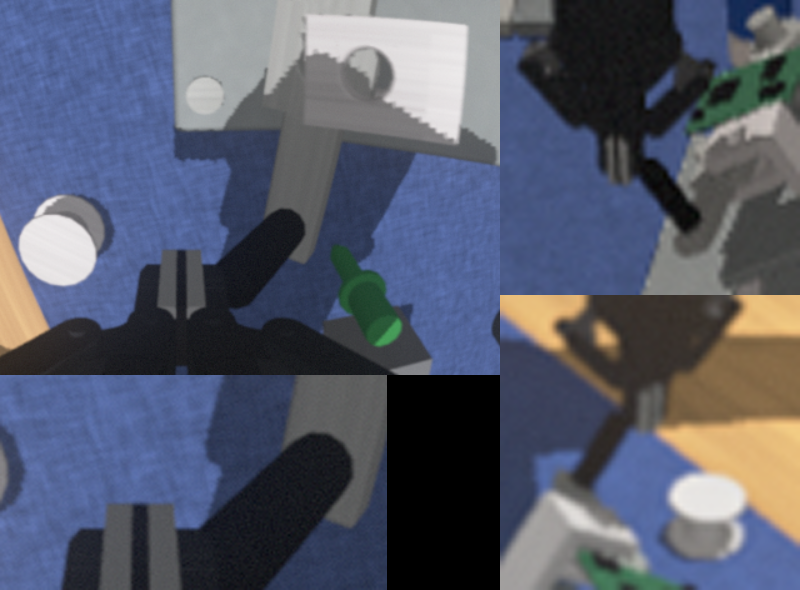

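The view shows the lug already partly inside the fork and the finger against the post. I came up too little, so the knuckle is bearing down on the post top. I'll lift 10 mm and then continue along the slope.

```bash
python3 -m crank '{"travel":[[-0.1,0,0.5],[-0.2,0,1],[-0.2,0,1.2],[-0.2,0,1.2],[-0.2,0,1.2]],"turn":[[0,0,0],[0,0,0],[0,0,0],[0,0,0],[0,0,0]],"gripper":[1,1,1,1,1]}' | grep force
python3 -c "
from lib import *
delta(uw(-45,-68,-14),RV)"
```

```text
force: [0.3, -0.5, 0.3]
finger_force: 0.0
t 6.2 travel cm [1.48, -0.51, 0.35] turn [-0.2, -0.09, 0.19]
 forkpos mm [-60.7, -66.6, 17.2] F_fork [0.5, -0.4, 0.0] w -0.0002 q [0.56, 0.61, -1.16, 1.98, 0.67, 1.0, -1.17]
```

```bash
python3 -m crank '{"travel":[[0.3,-0.1,0.2],[0.6,-0.2,0.4],[0.9,-0.3,0.6],[1.2,-0.3,0.8],[1.2,-0.3,0.8]],"turn":[[0,0,0],[0,0,0],[0,0,0],[0,0,0],[0,0,0]],"gripper":[1,1,1,1,1]}' | grep force
python3 -c "
from lib import *
delta(uw(-45,-68,-7),RV)"
```

```text
force: [-0.3, 0.3, 1.1]
finger_force: 0.0
t 6.7 travel cm [0.26, -0.22, 0.23] turn [-0.21, -0.07, 0.19]
 forkpos mm [-45.7, -66.4, 17.6] F_fork [0.3, 0.2, 1.2] w 0.0001 q [0.57, 0.62, -1.16, 1.95, 0.66, 1.03, -1.14]
```

```bash
for i in 1 2; do python3 -m crank '{"travel":[[0.2,-0.05,0.1],[0.4,-0.1,0.2],[0.6,-0.1,0.3],[0.7,-0.2,0.4],[0.7,-0.2,0.4]],"turn":[[0,0,0],[0,0,0],[0,0,0],[0,0,0],[0,0,0]],"gripper":[1,1,1,1,1]}' | grep ^force
done
python3 -c "
from lib import *
delta(uw(-45,-68,-7),RV)"
```

```text
force: [0.0, -1.3, -0.2]
force: [-0.1, -0.3, 0.2]
t 7.7 travel cm [-1.11, 0.2, -0.56] turn [-0.19, -0.09, 0.18]
 forkpos mm [-29.4, -67.3, 16.7] F_fork [0.1, -0.3, 0.2] w -0.0001 q [0.57, 0.62, -1.16, 1.91, 0.66, 1.06, -1.11]
```

The fingertip passed over the post, since its usable length is short. The better way is to grip the post with the pads facing fork ±y, which allows for the lean, and swing it in that way. I'll back off, turn 90° and measure θ by image code.

```bash
cat >> lib.py <<'E'
def theta():
    from workcell import bot
    fr={n:bot.grab_frame(n)["pixels"].max(2).astype(float) for n in("side","scene")}
    for nm,src in(("now",fr),("start",{n:F[n]["pixels"].max(2).astype(float) for n in F})):
        out=[]
        for th in np.arange(-.02,.36,.01):
            v=[]
            for n in src:
                for z in np.linspace(3,40,10):
                    for o in(-5,0,5):
                        D=np.array([-np.sin(th),-np.cos(th)]);p=fk(D[0]*200+o*D[1],130+D[1]*200-o*D[0],z)
                        u,w=np.round(proj(n,p)).astype(int);v.append(src[n][w,u])
            out.append((round(float(np.mean(v)),1),round(float(th),2)))
        print(nm,sorted(out)[:6])
E
python3 -m crank '{"travel":[[-0.5,0,3],[-1,0,6],[-3,0,9],[-6,0,11],[-8,0,12]],"turn":[[0,0,0],[0,0,0],[0,0,8],[0,0,16],[0,0,24]],"gripper":[1,1,1,0.8,0.5]}' | grep ^force
python3 -c "
from lib import *
theta()
delta(uw(0,-68,60),rd(H+np.pi/2))
delta(uw(0,-68,60),rd(H-np.pi/2))"
```

```text
force: [0.1, -0.4, 0.1]
now [(31.4, 0.13), (31.6, 0.14), (33.1, 0.12), (33.6, 0.15), (37.3, 0.16), (39.2, 0.11)]
start [(36.5, 0.28), (36.8, 0.27), (40.2, 0.29), (42.0, 0.26), (48.0, 0.3), (51.5, 0.25)]
t 8.3 travel cm [11.41, -0.87, -5.95] turn [0.04, -0.07, 65.8]
 forkpos mm [-32.4, -86.5, 161.1] F_fork [-0.1, 0.2, -0.9] w 0.0424 q [0.88, 0.38, -1.47, 1.93, 0.41, 1.2, -0.56]
t 8.3 travel cm [11.41, -0.87, -5.95] turn [-0.08, -0.04, -114.2]
 forkpos mm [-32.4, -86.5, 161.1] F_fork [-0.1, 0.2, -0.9] w 0.0424 q [0.88, 0.38, -1.47, 1.93, 0.41, 1.2, -0.56]
```

θ is now 0.13. I'll go above the post with the tool turned.

```bash
python3 -m crank '{"travel":[[1,0,0],[3,0,0],[5,0,0],[7,-0.3,0],[8,-0.4,0]],"turn":[[0,0,8],[0,0,16],[0,0,24],[0,0,32],[0,0,40]],"gripper":[0.5,0.5,0.5,0.5,0.5]}' | grep ^force
python3 -m crank '{"travel":[[0,0,0],[0,0,0],[0,0,0],[0,0,0],[0,0,0]],"turn":[[0,0,8],[0,0,16],[0,0,24],[0,0,26],[0,0,26]],"gripper":[0.5,0.5,0.5,0.5,0.5]}' | grep ^force
python3 -c "
from lib import *
P=fk(-26.5,-68.2,15)-[0,0,.041];print(P)
delta(P+[0,0,.06],rd(H+np.pi/2))"
```

```text
force: [-0.7, 0.4, 0.1]
force: [0.2, -0.0, -0.0]
[0.50272715 0.06891758 0.11637786]
t 9.3 travel cm [0.3, 0.23, -10.03] turn [0.09, -0.22, 0.26]
 forkpos mm [34.7, -71.1, 117.4] F_fork [0.1, 0.0, -0.1] w 0.0425 q [0.74, 0.62, -1.47, 1.75, 0.63, 1.37, 0.47]
```

```bash
python3 -m crank '{"travel":[[0.1,0,-3],[0.2,0.1,-6],[0.3,0.2,-9],[0.3,0.2,-10],[0.3,0.2,-10]],"turn":[[0,0,0],[0,0,0],[0,0,0],[0,0,0],[0,0,0]],"gripper":[0.5,0.5,0.5,0.5,0.5]}' | grep ^force
python3 -c "
from lib import *
theta()
P=fk(-26.5,-68.2,15)-[0,0,.041]
delta(P,rd(H+np.pi/2))"
```

```text
force: [-0.7, -0.8, 0.8]
now [(32.2, 0.13), (34.4, 0.14), (35.9, 0.12), (40.4, 0.15), (45.4, 0.11), (46.3, 0.16)]
start [(36.5, 0.28), (36.8, 0.27), (40.2, 0.29), (42.0, 0.26), (48.0, 0.3), (51.5, 0.25)]
t 9.9 travel cm [-0.02, -0.02, -6.18] turn [0.07, -0.14, 0.22]
 forkpos mm [-15.3, -68.0, 32.6] F_fork [-0.0, -0.0, 0.8] w 0.0426 q [0.66, 0.72, -1.36, 1.88, 0.76, 1.21, 0.37]
```

```bash
python3 -m crank '{"travel":[[0,0,-1.5],[0,0,-3],[0,0,-4.5],[0,0,-6.1],[0,0,-6.1]],"turn":[[0,0,0],[0,0,0],[0,0,0],[0,0,0],[0,0,0]],"gripper":[0.5,0.5,0.5,0.5,0.5]}' 60| grep ^force
python3 -m crank '{"travel":[[0,0,0],[0,0,0],[0,0,0],[0,0,0],[0,0,0]],"turn":[[0,0,0],[0,0,0],[0,0,0],[0,0,0],[0,0,0]],"gripper":[1,1,1,1,1]}' 60
python3 -c "
from lib import *
P=fk(0,-70,15)-[0,0,.041]
delta(P,rd(H+np.pi/2))"
```

```text
force: [-0.1, -0.7, 0.3]
clock: 10.9
position: [0.5016, 0.067, 0.1164]
tool_rot: [-3.136, -0.004, 2.899]
force: [-8.4, -10.9, 5.8]
grip_width: 0.0155
finger_force: 58.1
t 10.9 travel cm [2.25, -0.51, 1.41] turn [0.28, -0.29, 0.23]
 forkpos mm [-48.8, -70.3, -19.4] F_fork [-1.7, -12.6, 7.9] w 0.0155 q [0.61, 0.78, -1.28, 1.94, 0.85, 1.12, 0.3]
```

The post is gripped. Swinging it in, 26.5 mm along fork x.

```bash
python3 -m crank '{"travel":[[0.4,-0.1,0.3],[0.8,-0.25,0.55],[1.2,-0.4,0.8],[1.6,-0.5,1.05],[1.9,-0.6,1.25]],"turn":[[0,0,0],[0,0,0],[0,0,0],[0,0,0],[0,0,0]],"gripper":[1,1,1,1,1]}' | grep ^force
python3 -m crank '{"travel":[[0.2,-0.06,0.1],[0.3,-0.1,0.2],[0.35,-0.1,0.2],[0.35,-0.1,0.2],[0.35,-0.1,0.2]],"turn":[[0,0,0],[0,0,0],[0,0,0],[0,0,0],[0,0,0]],"gripper":[1,1,1,1,1]}' | egrep "force|width"
python3 -c "
from lib import *
theta()
P=fk(0,-70,15)-[0,0,.041]
delta(P,rd(H+np.pi/2))"
```

```text
force: [-9.2, -8.1, -3.1]
force: [-10.6, -10.2, 5.9]
grip_width: 0.0154
finger_force: 59.4
now [(48.5, 0.01), (49.5, 0.0), (49.8, -0.01), (50.2, 0.02), (53.9, -0.02), (55.1, 0.03)]
start [(36.5, 0.28), (36.8, 0.27), (40.2, 0.29), (42.0, 0.26), (48.0, 0.3), (51.5, 0.25)]
t 12.0 travel cm [0.03, 0.2, -0.04] turn [0.3, -0.32, 0.22]
 forkpos mm [-21.4, -72.0, -19.6] F_fork [-3.4, -12.6, 8.4] w 0.0158 q [0.61, 0.79, -1.28, 1.87, 0.84, 1.17, 0.35]
```

```bash
python3 -m crank '{"travel":[[0.1,0,0.05],[0.2,-0.05,0.1],[0.3,-0.05,0.2],[0.3,-0.05,0.2],[0.3,-0.05,0.2]],"turn":[[0,0,0],[0,0,0],[0,0,0],[0,0,0],[0,0,0]],"gripper":[1,1,1,1,1]}' | egrep "^force"
python3 -c "
from lib import *
P=fk(0,-70,15)-[0,0,.041]
delta(P,rd(H+np.pi/2))"
```

```text
force: [-14.5, -9.4, -0.4]
t 12.5 travel cm [-0.19, 0.25, -0.19] turn [0.31, -0.41, 0.19]
 forkpos mm [-18.6, -72.0, -19.5] F_fork [-10.3, -12.6, 5.9] w 0.0159 q [0.61, 0.79, -1.28, 1.86, 0.84, 1.17, 0.36]
```

```bash
python3 -m crank '{"travel":[[0.1,0,0.05],[0.2,-0.05,0.1],[0.3,-0.05,0.2],[0.35,-0.05,0.25],[0.35,-0.05,0.25]],"turn":[[0,0,0],[0,0,0],[0,0,0],[0,0,0],[0,0,0]],"gripper":[1,1,1,1,1]}' | egrep "^force"
python3 -c "
from lib import *
P=fk(0,-70,15)-[0,0,.041]
delta(P,rd(H+np.pi/2))"
```

```text
force: [-27.7, -1.3, -27.9]
t 13.0 travel cm [-0.17, 0.26, -0.21] turn [0.29, -0.83, 0.08]
 forkpos mm [-18.6, -72.1, -19.2] F_fork [-37.4, -7.9, -9.5] w 0.0157 q [0.61, 0.8, -1.28, 1.86, 0.83, 1.18, 0.36]
```

The arm is hard against its stop: no more motion, and the force rose to 37 N. I'll release, lift and head for the pin.

```bash
python3 -m crank '{"travel":[[-0.3,0.1,-0.2],[-0.3,0.1,-0.2],[-0.3,0.1,-0.2],[-0.3,0.1,-0.2],[-0.3,0.1,-0.2]],"turn":[[0,0,0],[0,0,0],[0,0,0],[0,0,0],[0,0,0]],"gripper":[1,0.6,0.5,0.5,0.5]}' | egrep "^force|width"
python3 -m crank '{"travel":[[0,0,2],[0,0,5],[0,0,8],[0,0,11],[0,0,13]],"turn":[[0,0,0],[0,0,0],[0,0,0],[0,0,0],[0,0,0]],"gripper":[0.5,0.5,0.5,0.5,0.5]}' | egrep "^force|width"
python3 -m crank '{"travel":[[1,-3,0],[3,-7,0],[5,-11,0],[7,-15,0],[7.5,-19,0]],"turn":[[0,0,-8],[0,0,-16],[0,0,-24],[0,0,-32],[0,0,-40]],"gripper":[0,0,0,0,0]}' | egrep "^force|width"
python3 -c "
from lib import *
theta()
delta([.581,-.138,.2],RV)"
```

```text
force: [0.3, 0.1, -0.4]
grip_width: 0.0425
force: [0.1, -0.2, -0.3]
grip_width: 0.0427
force: [0.4, 0.4, -0.2]
grip_width: 0.0851
now [(35.7, -0.01), (36.7, 0.0), (38.0, -0.02), (43.8, 0.01), (54.5, 0.02), (66.1, 0.03)]
start [(36.5, 0.28), (36.8, 0.27), (40.2, 0.29), (42.0, 0.26), (48.0, 0.3), (51.5, 0.25)]
t 14.6 travel cm [-2.28, -0.39, -6.31] turn [-0.1, -0.23, -49.14]
 forkpos mm [153.5, -241.6, 27.2] F_fork [-1.5, -0.0, -0.1] w 0.0854 q [0.82, 0.69, -1.18, 1.49, 0.64, 1.4, 0.23]
```

```bash
python3 -m crank '{"travel":[[0,0,0],[-1,0,0],[-1.5,-0.2,0],[-2.3,-0.4,0],[-2.3,-0.4,0]],"turn":[[0,0,-8.5],[0,0,-17],[0,0,-25],[0,0,-33],[0,0,-41]],"gripper":[0,0,0,0,0]}' | egrep "^force|width"
python3 -m crank '{"travel":[[0,0,0],[0,0,0],[0,0,-2],[0,0,-4],[0,0,-6]],"turn":[[0,0,-8],[0,0,-8],[0,0,-8],[0,0,-8],[0,0,-8]],"gripper":[0,0,0,0,0]}' | egrep "^force|width"
python3 -c "
from lib import *
delta([.581,-.138,.045],RV)"
```

```text
force: [0.0, -0.1, -0.0]
grip_width: 0.0855
force: [-0.7, -0.2, -0.3]
grip_width: 0.0855
t 15.6 travel cm [0.05, -0.61, -15.79] turn [-0.2, -0.07, -1.17]
 forkpos mm [102.0, -244.9, -11.6] F_fork [-0.7, -0.3, 0.1] w 0.0855 q [0.77, 0.63, -0.98, 1.63, 0.55, 1.18, -0.56]
```

```bash
python3 -m crank '{"travel":[[0,-0.3,-2],[0,-0.6,-4],[0,-0.6,-7],[0,-0.6,-10],[0,-0.6,-12]],"turn":[[0,0,-1],[0,0,-1],[0,0,-1],[0,0,-1],[0,0,-1]],"gripper":[0,0,0,0,0]}' | egrep "^force|width"
python3 -m crank '{"travel":[[0,0,-1],[0,0,-2],[0,0,-3],[0,0,-3.5],[0,0,-3.5]],"turn":[[0,0,0],[0,0,0],[0,0,0],[0,0,0],[0,0,0]],"gripper":[0,0,0,0,0]}' | egrep "^force|width"
python3 -c "
from lib import *
delta([.581,-.138,.045],RV)"
```

```text
force: [1.0, -0.3, -0.5]
grip_width: 0.0853
force: [0.0, 0.9, 0.8]
grip_width: 0.0854
t 16.6 travel cm [0.06, 0.03, -0.29] turn [-0.19, -0.11, 0.15]
 forkpos mm [21.0, -251.2, -143.8] F_fork [0.3, 0.9, 0.8] w 0.0854 q [0.69, 0.81, -0.85, 1.75, 0.73, 0.93, -0.71]
```

Close on the knob.

```bash
python3 -m crank '{"travel":[[0.05,0,-0.2],[0.05,0,-0.2],[0.05,0,-0.2],[0.05,0,-0.2],[0.05,0,-0.2]],"turn":[[0,0,0],[0,0,0],[0,0,0],[0,0,0],[0,0,0]],"gripper":[0.5,1,1,1,1]}' 80| egrep "force|width"
python3 -m crank '{"travel":[[0,0,0],[0,0,0],[0,0,0],[0,0,0],[0,0,0]],"turn":[[0,0,0],[0,0,0],[0,0,0],[0,0,0],[0,0,0]],"gripper":[1,1,1,1,1]}' 80| egrep "force|width"
python3 -c "
from lib import *
delta([.581,-.138,.045],RV)"
```

```text
force: [-0.0, -0.2, 4.6]
grip_width: 0.0224
finger_force: 78.0
force: [-1.2, -0.1, 6.0]
grip_width: 0.0222
finger_force: 78.0
t 17.6 travel cm [-0.02, 0.04, -0.16] turn [-0.17, -0.07, 0.18]
 forkpos mm [21.0, -251.1, -145.3] F_fork [2.3, -0.4, 5.7] w 0.0222 q [0.69, 0.81, -0.85, 1.75, 0.74, 0.93, -0.71]
```

```bash
python3 -m crank '{"travel":[[0,0,1.5],[0,0,4],[0,0,7],[0,0,11],[0,0,15]],"turn":[[0,0,0],[0,0,0],[0,0,0],[0,0,0],[0,0,0]],"gripper":[1,1,1,1,1]}' | egrep "force|width"
python3 -m crank '{"travel":[[-1,1,3],[-2,3,6],[-4,6,8],[-6,10,8],[-6,12,8]],"turn":[[0,0,0],[0,0,0],[0,0,0],[0,0,0],[0,0,0]],"gripper":[1,1,1,1,1]}' | egrep "force|width"
python3 - <<'E'
from lib import *
from workcell import bot
delta(fk(0,0,100),RT)
s=bot.observe();Rt=R.from_euler('xyz',s["tool_rot"]).as_matrix()
for n in("side","scene"):
    im=bot.grab_frame(n)["pixels"].astype(int)
    print(n)
    for d in(-.027,-.015,0,.01,.02,.028,.034,.04):
        u=proj(n,s["position"]+Rt[:,2]*d);r=int(round(u[1]));x0=int(round(u[0]))-9
        row=im[r,x0:x0+19];print(d,u.round(1),"R-B",(row[:,2]-row[:,0]).tolist())
E
```

```text
force: [0.7, -1.0, -1.9]
grip_width: 0.0223
finger_force: 79.0
force: [0.6, -0.5, -2.1]
grip_width: 0.0226
finger_force: 79.1
t 18.6 travel cm [-2.2, 15.58, -3.45] turn [-7.67, -31.12, -0.03]
 forkpos mm [67.7, -146.2, 98.5] F_fork [-0.6, -0.3, -2.2] w 0.0226 q [0.72, 0.43, -1.08, 1.73, 0.4, 1.23, -0.71]
side
-0.027 [306.6 198.8] R-B [59, 62, 29, -1, -3, -5, -2, -6, -1, -2, -2, -5, -5, -4, 2, 2, 1, -1, -1]
-0.015 [306.8 202.4] R-B [60, 59, 58, 58, 43, 24, -1, -5, -5, -5, -5, 3, 13, 14, 11, 5, 9, 8, 9]
0 [307.  206.8] R-B [56, 57, 57, 60, 61, 59, 9, -5, -5, -5, -5, -3, 9, 12, 7, -3, -7, -12, -12]
0.01 [307.1 209.7] R-B [57, 57, 58, 58, 57, 60, 16, -4, -7, -6, -7, -5, 4, -8, -11, -13, -11, -9, -9]
0.02 [307.2 212.6] R-B [56, 56, 58, 56, 50, 27, 3, -4, -5, -5, -5, -5, -10, -12, -13, -12, -11, -10, -10]
0.028 [307.3 214.9] R-B [56, 56, 57, 59, 29, 4, -2, -4, -4, -4, -5, -4, -11, -8, -7, -6, -6, -8, -8]
0.034 [307.4 216.6] R-B [57, 58, 56, 59, 58, 47, 14, 2, -3, -4, -4, 0, -1, -6, -7, -5, -6, -5, -7]
0.04 [307.4 218.4] R-B [59, 56, 55, 55, 57, 58, 8, -1, -2, -1, -1, -1, -3, 1, -6, -3, -7,
[... 325 characters left out ...]
-84, -30, -6, -4, -8, -44, -97, -111, -109, -108, -108, -108]
0.01 [346.4 187.5] R-B [-107, -108, -106, -107, -108, -109, -110, -84, -29, -5, -4, -8, -40, -89, -111, -109, -109, -111, -109]
0.02 [346.4 190.4] R-B [-112, -107, -109, -109, -108, -109, -111, -85, -27, -3, -2, -9, -43, -89, -108, -107, -107, -107, -108]
0.028 [346.4 192.6] R-B [9, -44, -86, -109, -111, -108, -109, -103, -62, -15, -6, -44, -92, -109, -109, -108, -107, -107, -107]
0.034 [346.3 194.3] R-B [63, 26, -32, -82, -107, -107, -111, -110, -83, -38, -28, -70, -106, -111, -109, -109, -108, -107, -106]
0.04 [346.3 196. ] R-B [76, 77, 72, 46, -1, -52, -94, -111, -111, -109, -110, -111, -110, -109, -108, -108, -108, -108, -107]
```

The pin hangs straight in the grip, about 2 mm off the predicted axis, and I'll compensate for that. Move over the fork and tilt.

```bash
python3 -m crank '{"travel":[[-0.5,3,0],[-1,6,0],[-1.5,9.5,0],[-2,13,0],[-2,15.4,-1]],"turn":[[-1,-5,0],[-3,-12,0],[-5,-19,0],[-6.5,-26,0],[-7.7,-31.1,0]],"gripper":[1,1,1,1,1]}' | egrep "force|width"
python3 -c "
from lib import *
delta(fk(1.7,-1.2,60),RT)"
```

```text
force: [0.9, 0.3, -1.9]
grip_width: 0.022
finger_force: 79.2
t 19.2 travel cm [1.77, 1.02, -6.04] turn [-0.17, -2.19, 0.32]
 forkpos mm [21.2, -15.3, 119.0] F_fork [-0.3, 0.5, -2.0] w 0.022 q [0.37, 0.15, -1.09, 2.14, 0.83, 0.79, -1.5]
```

```bash
python3 -m crank '{"travel":[[-0.5,1,-1],[0,1,-2.5],[0.7,1,-4],[1.7,1,-6],[1.7,1,-6]],"turn":[[-0.2,-2.2,0.3],[-0.2,-2.2,0.3],[-0.2,-2.2,0.3],[-0.2,-2.2,0.3],[-0.2,-2.2,0.3]],"gripper":[1,1,1,1,1]}' | egrep "force|width"
python3 - <<'E'
from lib import *
from workcell import bot
delta(fk(1.7,-1.2,50),RT)
s=bot.observe();Rt=R.from_euler('xyz',s["tool_rot"]).as_matrix()
w=bot.grab_frame("wrist");print("hole in wrist",fish(w,fk(0,0,0)),"nose",fish(w,s["position"]+Rt[:,2]*.034))
for n in("side","scene"):
    im=bot.grab_frame(n)["pixels"].astype(int);print(n,"hole",proj(n,fk(0,0,0)).round(1))
    for d in(.0,.01,.02,.028):
        u=proj(n,s["position"]+Rt[:,2]*d);r=int(round(u[1]));x0=int(round(u[0]))-9
        print(d,u.round(1),im[r,x0:x0+19].max(1).tolist(),"R-B",(im[r,x0:x0+19,2]-im[r,x0:x0+19,0]).tolist())
E
```

```text
force: [-0.5, 1.0, -1.5]
grip_width: 0.0222
finger_force: 79.1
t 19.7 travel cm [0.55, 0.13, -0.52] turn [0.0, -0.59, 0.16]
 forkpos mm [0.2, -3.7, 57.1] F_fork [-1.4, 0.9, -0.9] w 0.0222 q [0.22, 0.31, -1.01, 2.21, 1.15, 0.79, -1.84]
hole in wrist [314.62139007 230.69596683] nose [314.06217488 248.44763292]
side hole [316.4 209.4]
0.0 [306.1 196.3] [129, 127, 129, 127, 128, 110, 82, 86, 89, 86, 84, 81, 113, 126, 128, 120, 117, 108, 91] R-B [59, 58, 58, 59, 59, 42, 5, -6, -5, -5, -4, -1, 41, 57, 60, 52, 51, 44, 31]
0.01 [307.9 198.8] [132, 129, 127, 126, 126, 111, 88, 83, 88, 88, 87, 81, 85, 93, 53, 23, 21, 24, 23] R-B [60, 58, 60, 58, 59, 42, 12, -3, -6, -5, -6, -5, 14, 13, 6, 0, 1, -3, -1]
0.02 [309.6 201.2] [127, 126, 125, 123, 126, 86, 79, 86, 89, 89, 81, 69, 36, 22, 25, 29, 54, 79, 94] R-B [60, 57, 57, 58, 59, 17, -4, -5, -5, -5, -5, 5, 1, 1, -3, 3, 7, 11, 14]
0.028 [311.  203.2] [127, 128, 128, 126, 131, 115, 92, 76, 82, 81, 80, 70, 91, 95, 94, 97, 96, 95, 87] R-B [59, 60, 58, 59, 60, 44, 18, 0, -5, -4, 2, 9, 13, 15, 13, 13, 12, 15, 11]
scene hole [366.6 244.3]
0.0 [376.3 227.9] [90, 90, 92, 89, 90, 87, 89, 100, 108, 112, 114, 110, 99, 91, 89, 86, 98, 116, 126] R-B [32, 31, 31, 31, 31, 25, 10, -4, -5, -6, -6, -5, 2, 16, 23, 9, -20, -43, -58]
0.01 [374.5 230.7] [91, 92, 93, 92, 90, 89, 91, 99, 109, 112, 114, 109, 100, 93, 86, 91, 90, 90, 90] R-B [32, 33, 34, 33, 32, 27, 12, -2, -5, -5, -6, -3, 2, 17, 26, 30, 32, 32, 32]
0.02 [372.7 233.4] [91, 90, 88, 88, 90, 90, 90, 96, 109, 113, 112, 105, 100, 95, 90, 91, 90, 89, 86] R-B [34, 30, 32, 33, 32, 28, 15, 1, -4, -3, -5, -2, 6, 21, 29, 32, 30, 30, 28]
0.028 [371.3 235.6] [165, 163, 159, 135, 99, 89, 92, 92, 95, 102, 99, 97, 91, 90, 88, 88, 91, 91, 91] R-B [79, 78, 76, 61, 38, 31, 33, 27, 9, -1, -1, 7, 16, 26, 30, 30, 32, 33, 32]
```

```bash
python3 -c "
from lib import *
delta(fk(1.4,-.5,40),RT)"
```

```text
t 19.85 travel cm [1.05, -0.01, -1.65] turn [-0.04, -0.4, 0.12]
 forkpos mm [1.5, -2.9, 59.4] F_fork [-1.1, 0.8, -1.4] w 0.0222 q [0.22, 0.31, -1.01, 2.21, 1.15, 0.79, -1.84]
```

```bash
python3 -m crank '{"travel":[[0.2,0.2,-0.3],[0.4,0.2,-0.7],[0.8,0.1,-1.2],[1.05,0,-1.65],[1.05,0,-1.65]],"turn":[[0,-0.4,0.1],[0,-0.4,0.1],[0,-0.4,0.1],[0,-0.4,0.1],[0,-0.4,0.1]],"gripper":[1,1,1,1,1]}' | egrep "force|width"
python3 -m crank '{"travel":[[0,0,0],[0,0,0],[0,0,0],[0,0,0],[0,0,0]],"turn":[[0,0,0],[0,0,0],[0,0,0],[0,0,0],[0,0,0]],"gripper":[1,1,1,1,1]}' | egrep "^force"
python3 -c "
from lib import *
delta(fk(1.4,-.5,25),RT)"
```

```text
force: [-0.2, -0.2, -1.6]
grip_width: 0.0221
finger_force: 79.2
force: [0.1, 0.8, -1.8]
t 20.85 travel cm [0.76, -0.18, -1.19] turn [-0.04, -0.01, 0.02]
 forkpos mm [1.1, -0.5, 39.2] F_fork [-1.0, 0.8, -1.5] w 0.022 q [0.19, 0.36, -0.98, 2.22, 1.23, 0.8, -1.91]
```

Accurate. Insert 14 mm and read the forces.

```bash
python3 -m crank '{"travel":[[0.2,-0.05,-0.3],[0.4,-0.1,-0.6],[0.6,-0.15,-0.95],[0.75,-0.2,-1.2],[0.75,-0.2,-1.2]],"turn":[[0,0,0],[0,0,0],[0,0,0],[0,0,0],[0,0,0]],"gripper":[1,1,1,1,1]}' | egrep "^force|width"
python3 -c "
from lib import *
delta(fk(1.4,-.5,12),RT)"
```

```text
force: [-0.6, 0.3, -1.6]
grip_width: 0.0219
t 21.35 travel cm [0.69, -0.13, -1.02] turn [-0.04, -0.07, 0.03]
 forkpos mm [0.9, -0.8, 24.4] F_fork [-1.4, 0.1, -1.0] w 0.0219 q [0.18, 0.39, -0.96, 2.22, 1.28, 0.8, -1.94]
```

```bash
python3 -m crank '{"travel":[[0.15,0,-0.2],[0.3,-0.05,-0.45],[0.45,-0.1,-0.7],[0.6,-0.12,-0.95],[0.6,-0.12,-0.95]],"turn":[[0,0,0],[0,0,0],[0,0,0],[0,0,0],[0,0,0]],"gripper":[1,1,1,1,1]}' | egrep "^force|width"
python3 -c "
from lib import *
delta(fk(1.4,-.5,0),RT)"
```

```text
force: [-0.0, -0.3, -1.8]
grip_width: 0.0222
t 21.85 travel cm [0.7, -0.16, -1.1] turn [-0.04, -0.05, 0.03]
 forkpos mm [1.2, -0.6, 13.2] F_fork [-0.9, -0.2, -1.5] w 0.0222 q [0.17, 0.42, -0.95, 2.21, 1.32, 0.8, -1.96]
```

```bash
python3 -m crank '{"travel":[[0.2,-0.05,-0.3],[0.4,-0.1,-0.6],[0.6,-0.15,-0.95],[0.75,-0.2,-1.2],[0.75,-0.2,-1.2]],"turn":[[0,0,0],[0,0,0],[0,0,0],[0,0,0],[0,0,0]],"gripper":[1,1,1,1,1]}' | egrep "^force|width"
python3 -c "
from lib import *
delta(fk(1.4,-.5,-15),RT)"
```

```text
force: [-0.0, -0.0, -1.6]
grip_width: 0.0223
t 22.35 travel cm [0.72, -0.16, -1.17] turn [-0.04, -0.06, 0.02]
 forkpos mm [1.3, -0.7, -1.2] F_fork [-0.9, -0.0, -1.3] w 0.0223 q [0.16, 0.45, -0.93, 2.21, 1.36, 0.8, -1.99]
```

```bash
python3 -m crank '{"travel":[[0.2,-0.05,-0.3],[0.4,-0.1,-0.6],[0.6,-0.15,-0.95],[0.75,-0.2,-1.2],[0.75,-0.2,-1.2]],"turn":[[0,0,0],[0,0,0],[0,0,0],[0,0,0],[0,0,0]],"gripper":[1,1,1,1,1]}' | egrep "^force|width"
python3 -c "
from lib import *
delta(fk(1.4,-.5,-24),RT)"
```

```text
force: [-0.0, -0.6, -2.5]
grip_width: 0.0224
t 22.85 travel cm [0.44, -0.07, -0.73] turn [-0.05, -0.06, 0.02]
 forkpos mm [1.5, -0.8, -15.4] F_fork [-1.2, -0.6, -2.1] w 0.0224 q [0.15, 0.48, -0.91, 2.21, 1.41, 0.8, -2.02]
```

```bash
python3 -m crank '{"travel":[[0.1,0,-0.2],[0.2,-0.05,-0.4],[0.35,-0.1,-0.6],[0.45,-0.1,-0.75],[0.45,-0.1,-0.75]],"turn":[[0,0,0],[0,0,0],[0,0,0],[0,0,0],[0,0,0]],"gripper":[1,1,1,1,1]}' | egrep "^force|width"
python3 -c "
from lib import *
delta(fk(1.4,-.5,-30),RT)"
python3 -m crank '{"travel":[[0.05,0,-0.1],[0.1,0,-0.2],[0.15,-0.05,-0.3],[0.2,-0.05,-0.35],[0.2,-0.05,-0.35]],"turn":[[0,0,0],[0,0,0],[0,0,0],[0,0,0],[0,0,0]],"gripper":[1,1,1,1,1]}' | egrep "^force|width"
python3 -c "
from lib import *
delta(fk(1.4,-.5,-32),RT)"
```

```text
force: [-0.2, -0.1, -1.4]
grip_width: 0.0221
t 23.35 travel cm [0.29, -0.05, -0.52] turn [-0.04, -0.04, 0.02]
 forkpos mm [1.7, -0.7, -24.1] F_fork [-0.8, -0.2, -1.1] w 0.0221 q [0.14, 0.5, -0.9, 2.21, 1.43, 0.81, -2.04]
force: [-9.2, -1.3, 9.9]
grip_width: 0.0219
t 23.85 travel cm [0.22, -0.02, -0.39] turn [-0.01, -0.01, 0.01]
 forkpos mm [1.6, -0.8, -27.6] F_fork [-2.1, -3.5, 12.9] w 0.0219 q [0.14, 0.51, -0.9, 2.21, 1.44, 0.81, -2.05]
```

```bash
python3 -m crank '{"travel":[[0.05,0,-0.1],[0.1,0,-0.17],[0.1,0,-0.17],[0.1,0,-0.17],[0.1,0,-0.17]],"turn":[[0,0,0],[0,0,0],[0,0,0],[0,0,0],[0,0,0]],"gripper":[1,1,1,1,1]}' | egrep "^force|width"
python3 -c "
from lib import *
delta(fk(1.4,-.5,-32),RT)"
```

```text
force: [-46.7, -7.8, 58.0]
grip_width: 0.0225
t 24.35 travel cm [0.19, -0.01, -0.36] turn [0.11, 0.1, -0.01]
 forkpos mm [1.7, -0.9, -27.9] F_fork [-6.2, -18.7, 72.2] w 0.0225 q [0.14, 0.51, -0.9, 2.21, 1.45, 0.81, -2.05]
```

Firmly seated: stiff, and within 0.5 mm of the expected depth. Relax, release and retreat along the axis.

```bash
python3 -m crank '{"travel":[[-0.1,0,0.15],[-0.12,0,0.2],[-0.12,0,0.2],[-0.12,0,0.2],[-0.12,0,0.2]],"turn":[[0,0,0],[0,0,0],[0,0,0],[0,0,0],[0,0,0]],"gripper":[1,1,0.5,0.4,0.4]}' | egrep "force|width"
python3 -m crank '{"travel":[[0,0,0],[-0.3,0.1,0.5],[-0.8,0.2,1.3],[-1.5,0.35,2.5],[-2.5,0.6,4.2]],"turn":[[0,0,0],[0,0,0],[0,0,0],[0,0,0],[0,0,0]],"gripper":[0.4,0.4,0.4,0.4,0.4]}' | egrep "force|width"
python3 -m crank '{"travel":[[-1,0.2,2],[-2,0.5,4],[-3,0.7,6],[-3,0.7,9],[-3,0.7,12]],"turn":[[0,0,0],[0,0,0],[0,0,0],[0,0,0],[0,0,0]],"gripper":[0.4,0.4,0.4,0.4,0.4]}' | egrep "force|width"
python3 - <<'E'
from lib import *
from workcell import bot
theta();delta(fk(0,0,100),RT)
for n in("side","scene"):
    im=bot.grab_frame(n)["pixels"].max(2)
    print(n,[(z,int(im[tuple(np.round(proj(n,fk(0,0,z))).astype(int)[::-1])])) for z in(-4,0,3,6,10,20,30,40,44,48,52,58)])
E
```

```text
force: [-0.1, 0.4, -0.1]
grip_width: 0.0515
finger_force: 0.0
force: [-0.7, 0.3, 0.5]
grip_width: 0.0513
finger_force: 0.0
force: [-0.0, -0.7, -0.2]
grip_width: 0.0511
finger_force: 0.0
now [(34.4, -0.01), (36.1, 0.0), (37.4, -0.02), (43.1, 0.01), (52.7, 0.02), (64.5, 0.03)]
start [(36.5, 0.28), (36.8, 0.27), (40.2, 0.29), (42.0, 0.26), (48.0, 0.3), (51.5, 0.25)]
t 25.95 travel cm [-1.25, 0.28, -5.89] turn [-0.06, 0.3, -0.02]
 forkpos mm [42.0, 0.2, 143.2] F_fork [0.4, -0.4, -0.8] w 0.0512 q [0.37, 0.11, -1.1, 2.1, 0.81, 0.81, -1.48]
side [(-4, 108), (0, 85), (3, 85), (6, 14), (10, 17), (20, 15), (30, 15), (40, 9), (44, 14), (48, 16), (52, 106), (58, 123)]
scene [(-4, 141), (0, 100), (3, 75), (6, 62), (10, 46), (20, 47), (30, 48), (40, 49), (44, 46), (48, 75), (52, 145), (58, 164)]
```

```bash
python3 -c "
from workcell import bot
print(bot.job_done())"
```

```text
the job is handed in; nothing more can be done
None
```

The board arm is swung in to its stop, and the pin is through fork and lug with its collar seated on the fork. It is released, and the job was handed in at about 26 s.

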